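# Fold out the crank and clamp the sample jar

## Robot

A 6-joint arm with a two-finger parallel gripper is mounted at the origin on the work surface. World frame = base frame: x ahead of the robot, y to its left, z up, the work surface at z = 0. Lengths are in mm, angles in rad, forces in N, time in s.
With the tool pointing down it reaches from about 200 to 875 mm from the base axis. Payload 3.4 kg.
Tool frame: the origin (TCP) lies at the very end of the fingers, on their centre line; the grasp point (between the pads) lies 19 mm behind it; z points along the fingers, y is the line along which they close (so a half turn about z gives the same grasp; the last joint's range is limited). The gripper opens to 94 mm and grips with 3 to 60 N. Pads are 16 mm wide; open, the fingers measure 119 mm over their backs; the gripper's body (75 mm by 177 mm) begins 78 mm behind the grasp point.
Start: joints at [-1.248, 0.276, 1.505, -0, 1.361, -0.121], TCP at [246.895, -519.335, 205.493] pointing down, gripper open.
Joint ranges: [-2.89, 2.89], [-0.75, 2.08], [0.22, 2.7], [-1.18, 4.32], [0.11, 2.71], [-2.7, 2.7]. Speed limits (rad/s): [2.57, 2.57, 3.14, 3.14, 3.14, 3.14].

## Interface

Orientations are given as a unit quaternion [x, y, z, w].
In Python, from plant import env, eyes gives the robot as it stands.
- The arm moves only by the tool move_arm, never from a script. Its argument "moves" is a list of rows, each a list of 7 numbers: the turn, a rotation vector about the tool's x, y, z in degrees, then the shift along the tool's x, y, z in mm, then the finger opening in mm, from 0 to 94. In form: [[wx, wy, wz, x, y, z, grip], ...]. A call has exactly 10 rows; each row shifts and turns the commanded pose from where the row before left it, along the tool's axes as they then stand; what a row does not reach is not made up. A row lasts 1/10 s, in which the tool goes at most 50 mm and 8.59 degrees, less where a joint would pass 70% of its speed; a pose out of reach is approached as far as the arm can. A call is refused whole if a number of a shift passes 50 or a number of a turn 8.59, either way. A call with a gripper value outside its range is refused whole. The fingers move at their own pace and stop on an object; the grip force is fixed at half the most. Time passes only in rows, so rows that do not move let the fingers close, or fill a call up. It gives the time, the measured TCP pose, the force, the opening and the grip force at its end, in the units of the state.
- env.sense(): the state, without advancing time (a new reading comes with each control period).
- eyes.capture(name): name is "scene" or "top" or "wrist"; returns the picture (400x640x3 uint8, red, green, blue); there is no depth.
- eyes.get_calibration(name): a dict with "camera_matrix" (3x3 intrinsics, pixels), "camera_from_world" (4x4, takes a point from world to camera coordinates); the wrist camera has in their place "mount" (4x4, takes a point from camera to tool coordinates, whose origin is the TCP and whose axes are the flange's). Camera axes: x right, y down, z forward; pixel columns grow to the right and rows downward; lengths in mm; the calibration is good to about 2 mm. A picture is of the moment at which its call begins: read the wrist's pose just before it. get_calibration takes no time and is no camera call.
- env.sign_off(): hands the job in; it is judged then, once.
The state is a dict: "time_s": time; "joint_positions": joint angles; "qd": joint speeds; "joint_torque": joint torques, N m; "ee_pos": TCP position; "tcp_rot": TCP orientation; "wrist_force": force on the tool from outside, world axes, zero at the start; "wrist_torque": the same for the moment, N m; "width": finger opening in mm; "grasp_force": force on a finger pad.
Only numpy, scipy, OpenCV 4.12 (cv2) and the standard library are available. Lean on these libraries where they do the work, as an engineer would, in place of code of your own. Each camera call takes 0.05 s, during which the arm holds its last target. There are 200 camera calls.

## Task

Clamp the blue-capped sample jar for shaking: first swing the clamp's folding red crank handle fully up out of its flat position, then turn the crank clockwise until the jaw has pushed the jar right home into the V stop and holds it snugly, but do not squeeze it hard. Work only through the crank, let go with the handle left standing upright, and leave everything else as it is.

Things in the scene. Friction and masses are not known exactly. Their poses are not given: they have to be found in the camera images.
- clamp: Jar clamp fixed to the bench: aluminium bed plate 400 x 110 x 12 mm with a blue gearbox 100 x 90 mm, top 55 mm above the bench, at one end. Origin on the bench under the vertical crank shaft; +x runs along the bed from gearbox to jar (plate from x = -90 to +310 mm), z up.
- crank (a joint): Turn of the crank arm, rad, 0 to 6.0; grows clockwise seen from above and moves the jaw 12 mm per rad to the jar. At 0 the arm points along the clamp's +x. Starts at 0 to 1. At the handle idle turning takes about 3 N, standing still 1 to 3 N; each 10 N of jaw squeeze adds 1.85 N. Let go, it holds up to 16 N of squeeze; above that it springs back a little.
- fold (a joint): Fold angle of the red handle, rad: 0 = folded flat along the crank arm, pointing back to the shaft; 1.57 = standing straight up, against its end stop. The hinge is stiff (0.06 N m, about 1.2 N at the ball) and the handle stays where it is left.
- crank_axis (a point): Point on the vertical crank shaft axis, 94 mm above the bench, level with the folding hinge.
- crank_end (a point): The folding hinge pin at the outer end of the steel crank arm, 65 mm from the shaft axis, 94 mm above the bench; the pin is level and square to the arm. Arm 13 mm wide, 8 mm thick, its top 13 mm below the pin's level; its last 22 mm carry a hinge block up to 6 mm below the pin.
- handle_grip (a point): Centre of the red ball, 24 mm in diameter, at the free end of the folding handle, 50 mm from the hinge pin, on a 13 mm neck. The ball swivels freely every way on its neck, so it can be pinched fast while the handle swings up and the crank goes round. Folded, it is 94 mm above the bench, 15 mm from the shaft axis; upright, 144 mm above the bench.
- jaw: Blue jaw with a black rubber face, 70 mm wide, 12 to 57 mm above the bench, moved by the crank along the clamp's x. Origin at bench level under the uncompressed rubber face, which looks to +x; at crank 0 it is 130 mm from the shaft axis. The rubber gives 1 mm for every 14 N. The robot must not push it.
- jar: White plastic sample jar with a blue cap, 64 mm diameter, 100 mm tall, 0.18 to 0.35 kg, standing on the bed between jaw and V stop, touching neither at first. Origin at the centre of its underside, z up. Sliding it takes up to about 3 N. It may be squeezed by up to 40 N.
- spare_jar: Bystander: the same jar with a white cap, standing on the bench beside the clamp. Origin at the centre of its underside.
- jar_lid: Bystander: blue lid, 58 mm diameter, 16 mm high, lying beside the clamp. Origin at the centre of its underside.
- spatula: Bystander: spatula 280 mm long with a black handle, lying on the bench near the robot. Origin at its middle.
- tube_rack: Bystander: white test-tube rack, 76 x 175 x 55 mm, tubes up to 92 mm. Origin at the centre of its underside.
- cup: Bystander: white plastic cup, 68 mm diameter, 75 mm tall. Origin at the centre of its underside.
- beaker: Bystander: clear plastic beaker, 72 mm diameter, 90 mm tall. Origin at the centre of its underside.
- wash_bottle: Bystander: white bottle with a red cap, 66 mm diameter, 120 mm tall. Origin at the centre of its underside.
- bed_mark (a point): Point on the bed plate's top, 211 mm from the shaft axis along the clamp's +x. Near it stands a rubber-faced steel V stop that the jar is pushed into. The stop is adjustable along x and not measured: the axis of a jar seated in it lies somewhere within 12 mm either side of this point.
Mind the look-alikes: they are no part of the job. What is shaped like the jar but brown or purple is not meant.

How it is judged:
By the outcome, as a careful person would: the job done as asked, in the order asked, and still so for the second after the job is handed in, with the robot touching nothing.
It also fails if it takes over 67 s, if anything falls off the work surface, if the arm or the gripper's body presses on something with over 40 N, if the wrist force passes 120 N, or if a joint passes its speed limit or range.

## Working session

There is one attempt and no reset: what is moved stays moved. The work goes in short steps, Python scripts to look and compute and a tool call to move; the robot and the scene stay as the last step left them, time stands still between calls to the robot, and variables do not carry over. Pictures are saved under pics/ and viewed, at most 10 in all, crops included, and the job is handed in when it is done.

Besides the shell and the picture viewer there is one more tool, called after ">>>" as name(argument=value, ...) on one line, values as JSON. move_arm: Moves the arm, as the interface text tells. Its arguments: {"type":"object","properties":{"moves":{"type":"array"}},"required":["moves"]}

```bash
mkdir -p pics; ls; python3 - <<'E'
from plant import env, eyes
import cv2
for n in("top","scene"):
    im=eyes.capture(n); cv2.imwrite(f"pics/{n}0.png",im[:,:,::-1])
    c=eyes.get_calibration(n); print(n,c)
print(env.sense()); print(eyes.get_calibration("wrist"))
E
```

```text
pics
top {'camera_matrix': array([[456.25010214,   0.        , 320.31112418],
       [  0.        , 456.25010214, 193.72138106],
       [  0.        ,   0.        ,   1.        ]]), 'camera_from_world': array([[-2.60826097e-02, -9.99337453e-01,  2.53841093e-02,
        -4.70031864e+00],
       [-9.94673588e-01,  2.34111080e-02, -1.00381144e-01,
         5.38610507e+02],
       [ 9.97203668e-02, -2.78671052e-02, -9.94625192e-01,
         1.22953988e+03],
       [ 0.00000000e+00,  0.00000000e+00,  0.00000000e+00,
         1.00000000e+00]])}
scene {'camera_matrix': array([[415.66368288,   0.        , 313.90814359],
       [  0.        , 415.66368288, 201.17391795],
       [  0.        ,   0.        ,   1.        ]]), 'camera_from_world': array([[ 2.28584144e-01,  9.73461752e-01,  1.10230374e-02,
        -1.36333383e+02],
       [ 5.27563263e-01, -1.14348173e-01, -8.41784710e-01,
        -2.11336942e+02],
       [-8.18184755e-01,  1.98233987e-01, -5.39700837e-01,
         1.58655655e+03],
       [ 0.00000000e+00,  0.00000000e+00,  0.00000000e+00,
         1.00000000e+00]])}
{'time_s': 0.
[... 524 characters left out ...]
, 'wrist_force': array([ 0.10161095, -0.55650815,  0.81073959]), 'wrist_torque': array([-0.01460055, -0.01838379, -0.01977225]), 'grasp_force': 0.0, 'width': 93.87444628168991}
{'camera_matrix': array([[331.35083297,   0.        , 325.84509456],
       [  0.        , 331.35083297, 198.02788251],
       [  0.        ,   0.        ,   1.        ]]), 'mount': array([[ 5.35690025e-04, -9.71396523e-01, -2.37462644e-01,
         6.83180128e+01],
       [ 9.99999494e-01,  3.18300602e-04,  9.53807523e-04,
        -1.34980640e+00],
       [-8.50940809e-04, -2.37463035e-01,  9.71396203e-01,
        -1.79567349e+02],
       [ 0.00000000e+00,  0.00000000e+00,  0.00000000e+00,
         1.00000000e+00]])}
```

View pics/top0.png

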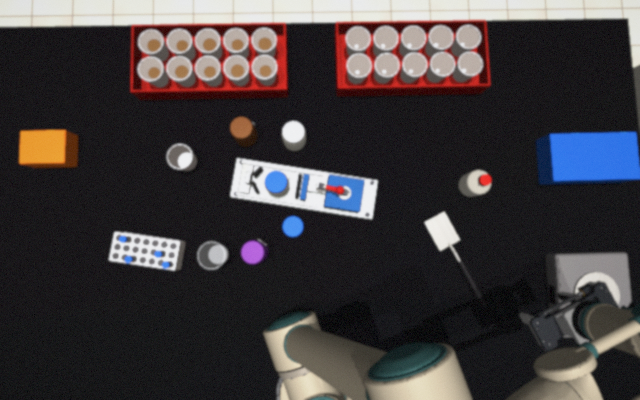

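View pics/scene0.png

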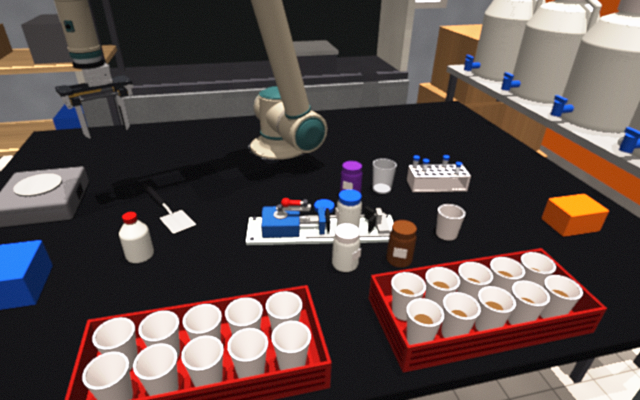

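Top view: bed plate corners at about (237,158), (378,181), (373,219), (230,197), gearbox at the right (345,192), jar cap (277,182), crank handle red (330,188). The scene view agrees.

```bash
cat > h.py <<'E'
from plant import env, eyes
import numpy as np, cv2
from scipy.spatial.transform import Rotation as R
def cam(n):
    c=eyes.get_calibration(n)
    if n!="wrist": return c["camera_matrix"],c["camera_from_world"]
    s=env.sense(); T=np.eye(4); T[:3,:3]=R.from_quat(s["tcp_rot"]).as_matrix(); T[:3,3]=s["ee_pos"]
    return c["camera_matrix"],np.linalg.inv(T@c["mount"])
def ray(K,W,u,v,z):
    d=W[:3,:3].T@np.linalg.inv(K)@[u,v,1]; o=-W[:3,:3].T@W[:3,3]
    return o+d*(z-o[2])/d[2]
def proj(K,W,p):
    q=W[:3,:3]@np.array(p)+W[:3,3]; return (K@q/q[2])[:2]
E
python3 - <<'E'
from h import *
K,W=cam("top")
c=[ray(K,W,*p,12) for p in((237,158),(378,181),(373,219),(230,197))]
for p in c: print(p.round())
far=(c[0]+c[3])/2; near=(c[1]+c[2])/2; d=(far-near); L=np.linalg.norm(d); d/=L
print(L,d,np.degrees(np.arctan2(d[1],d[0])),near+d*90)
print("cap",ray(K,W,277,181,100), "red", ray(K,W,330,188,94))
im=eyes.capture("top"); cv2.imwrite("pics/topz.png",cv2.resize(im[140:240,210:400],None,fx=4,fy=4,interpolation=cv2.INTER_CUBIC)[:,:,::-1])
im=eyes.capture("scene"); cv2.imwrite("pics/scz.png",cv2.resize(im[170:260,230:420],None,fx=4,fy=4,interpolation=cv2.INTER_CUBIC)[:,:,::-1])
E
```

```text
[646. 212.  12.]
[ 572. -181.   12.]
[ 466. -163.   12.]
[537. 232.  12.]
400.77840167687657 [0.18046828 0.98358081 0.        ] 79.60296318798723 [535.07723032 -83.67302117  12.        ]
cap [566.83873055  95.5064667  100.        ] red [546.04592977 -41.89032007  94.        ]
```

View pics/topz.png

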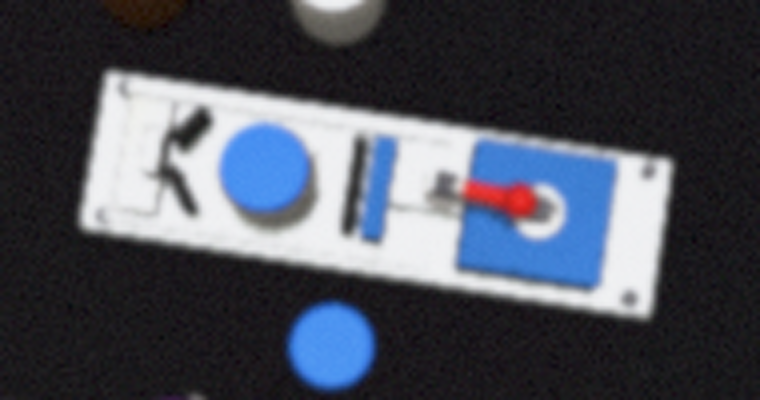

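The zoomed top view shows the hinge end near crop (440,187), the ball near (520,203) and the shaft disc near (540,212). The plate length comes out at 400.8 mm, as it should be. Next I work out the crank angle and the approach.

```bash
python3 - <<'E'
from h import *
K,W=cam("top")
f=lambda u,v,z: ray(K,W,210+u/4,140+v/4,z)
S=f(540,212,56);H=f(438,187,90);B=f(520,203,94)
print("shaft",S,"hinge",H,"ball",B)
for a,b in((H,B),(H,S),(H,np.array([535,-83.7,0]))):
    d=a-b; print(np.degrees(np.arctan2(d[1],d[0])),np.hypot(*d[:2]))
s=env.sense(); M=R.from_quat(s["tcp_rot"]).as_matrix(); print(M.round(3)); 
t=np.array([545,-68,180]); print(M.T@(t-s["ee_pos"]))
E
```

```text
shaft [535.82436976 -83.84744712  56.        ] hinge [550.42906828 -14.6570374   90.        ] ball [538.21417337 -67.81937102  94.        ]
77.05997161882722 54.547569822420975
78.08097838398808 70.71499145823323
77.40305268208158 70.74593156385134
[[ 0.903  0.429 -0.   ]
 [ 0.429 -0.903  0.001]
 [ 0.    -0.001 -1.   ]]
[ 462.99849461 -279.2303237    25.28919528]
```

>>> move_arm(moves=[[0, 0, 0, 38, -23, 0, 60], [0, 0, 0, 38, -23, 0, 60], [0, 0, 0, 38, -23, 0, 60], [0, 0, 0, 38, -23, 0, 60], [0, 0, 0, 38, -23, 0, 60], [0, 0, 0, 38, -23, 0, 60], [0, 0, 0, 38, -23, 0, 60], [0, 0, 0, 38, -23, 0, 60], [0, 0, 0, 38, -23, 0, 60], [0, 0, 0, 38, -23, 0, 60]])

```text
time_s: 1.2
ee_pos: [492.0, -146.7, 205.5]
tcp_rot: [0.975, 0.22, 0.0, 0.0]
wrist_force: [0.9, -1.4, 0.2]
width: 60.1
grasp_force: 0.0
```

>>> move_arm(moves=[[0, 0, 0, 38, -23, 0, 60], [0, 0, 0, 38, -23, 0, 60], [0, 0, -7.43, 0, 0, 0, 60], [0, 0, -7.43, 0, 0, 0, 60], [0, 0, -7.43, 0, 0, 0, 60], [0, 0, -7.43, 0, 0, 0, 60], [0, 0, -7.43, 0, 0, 0, 60], [0, 0, -7.43, 0, 0, 0, 60], [0, 0, -7.43, 0, 0, 0, 60], [0, 0, 0, 0, 0, 0, 60]])

```text
time_s: 2.2
ee_pos: [540.0, -74.2, 205.3]
tcp_rot: [0.78, 0.625, -0.0, -0.0]
wrist_force: [-1.0, 0.7, 1.1]
width: 59.9
grasp_force: 0.0
```

```bash
python3 - <<'E'
from h import *
s=env.sense(); K,W=cam("wrist"); im=eyes.capture("wrist"); cv2.imwrite("pics/w1.png",im[:,:,::-1])
print(s["ee_pos"],R.from_quat(s["tcp_rot"]).as_matrix().round(3),s["joint_positions"],s["time_s"],s["width"])
np.save("W1.npy",W)
m=((im[:,:,0]>120)&(im[:,:,1]<60)&(im[:,:,2]<70)).astype(np.uint8)
n,_,st,ce=cv2.connectedComponentsWithStats(m); print([(a,b) for a,b in zip(st.tolist(),ce.round(1).tolist()) if a[4]>30])
for p in((538,-68,94),(549,-20,94),(535,-84,56)): print(proj(K,W,p))
E
```

```text
[540.03489938 -74.21159398 205.25696123] [[ 0.218  0.976 -0.   ]
 [ 0.976 -0.218  0.   ]
 [-0.    -0.    -1.   ]] [-2.64179058e-01  2.31300704e-01  1.56779969e+00 -6.50864773e-05
  1.34295441e+00 -4.46644379e-02] 2.2 59.8590289546782
[([0, 0, 640, 400, 254169], [318.2, 199.7]), ([626, 117, 14, 140, 1026], [630.8, 179.2]), ([314, 143, 24, 54, 805], [326.2, 172.6])]
[323.10674225 189.9701771 ]
[323.35476786 134.21384209]
[323.98755038 197.56062423]
```

View pics/w1.png

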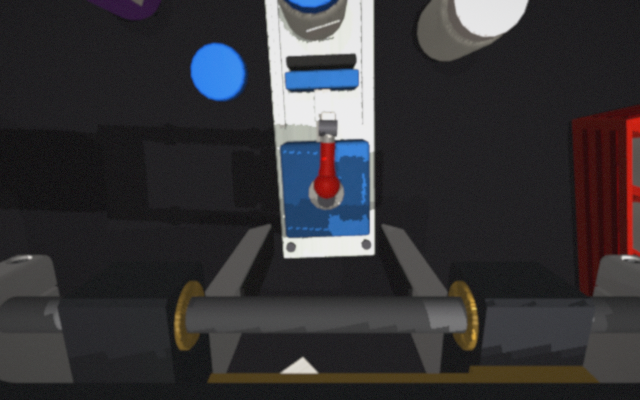

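The wrist view shows the red ball at about (326.5,186), the hinge at about (328,130) and the shaft disc at (327,192).

```bash
python3 - <<'E'
from h import *
K=eyes.get_calibration("wrist")["camera_matrix"]; W=np.load("W1.npy")
B=ray(K,W,326.5,186.5,94);H=ray(K,W,328,129,94);S=ray(K,W,326.5,192.5,56)
print(B,H,S); d=H-B; print(np.degrees(np.arctan2(d[1],d[0])),np.hypot(*d[:2]))
c=[ray(K,W,*p,12) for p in ((283,257),(375,254))]; print(c, np.mean(c,0)+90*np.array([.18,.984,0]))
a=np.radians(77.5); u=np.array([np.cos(a),np.sin(a),0]); print("S from B",B-15*u,"H",B+50*u)
s=env.sense(); M=R.from_quat(s["tcp_rot"]).as_matrix(); print(M.T@(B-[0,0,19]-s["ee_pos"]))
E
```

```text
[541.66520785 -65.55523103  94.        ] [553.86351017 -16.56710781  94.        ] [538.65371206 -79.38327151  56.        ]
76.01740870781853 50.48400535251972
[array([ 467.75041219, -155.93011929,   12.        ]), array([ 577.240392  , -176.27674037,   12.        ])] [538.6954021  -77.54342983  12.        ]
S from B [538.41861364 -80.19967114  94.        ] H [552.48718854 -16.74043068  94.        ]
[  8.81477208  -0.2968621  130.26836541]
```

>>> move_arm(moves=[[0, 0, 0, 8.5, 0, 15, 50], [0, 0, 0, 0, 0, 20, 50], [0, 0, 0, 0, 0, 20, 50], [0, 0, 0, 0, 0, 20, 50], [0, 0, 0, 0, 0, 20, 50], [0, 0, 0, 0, 0, 20, 50], [0, 0, 0, 0, 0, 15, 50], [0, 0, 0, 0, 0, 0, 50], [0, 0, 0, 0, 0, 0, 50], [0, 0, 0, 0, 0, 0, 50]])

```text
time_s: 3.25
ee_pos: [542.9, -66.2, 76.5]
tcp_rot: [0.78, 0.625, 0.001, 0.001]
wrist_force: [-0.1, 0.4, 0.1]
width: 50.2
grasp_force: 0.0
```

```bash
python3 - <<'E'
from h import *
s=env.sense(); K,W=cam("wrist"); im=eyes.capture("wrist"); cv2.imwrite("pics/w2.png",im[:,:,::-1])
print(s["ee_pos"],s["wrist_force"]); print(proj(K,W,s["ee_pos"]+[0,0,19])); np.save("W2.npy",W)
E
```

```text
[542.94693764 -66.21111126  76.46199977] [-0.14948286  0.35645719  0.09297277]
[327.51508107 254.15568379]
```

View pics/w2.png

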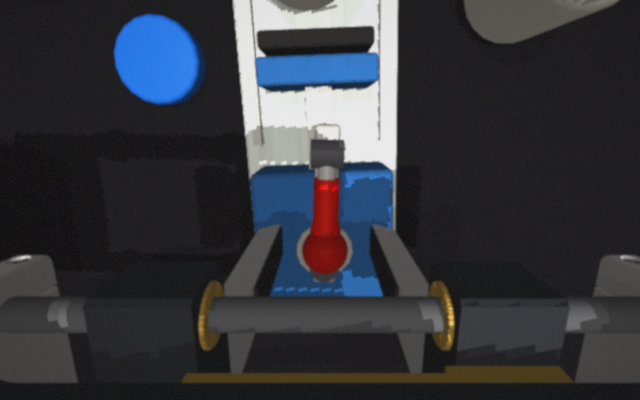

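The ball sits at (325,249) between the fingers, against (327.5,254) for the grasp point. I shift about 2.5 mm forward and close.

>>> move_arm(moves=[[0, 0, 0, 2.5, -0.5, 1, 50], [0, 0, 0, 0, 0, 0, 40], [0, 0, 0, 0, 0, 0, 30], [0, 0, 0, 0, 0, 0, 25], [0, 0, 0, 0, 0, 0, 18], [0, 0, 0, 0, 0, 0, 18], [0, 0, 0, 0, 0, 0, 18], [0, 0, 0, 0, 0, 0, 18], [0, 0, 0, 0, 0, 0, 18], [0, 0, 0, 0, 0, 0, 18]])

```text
time_s: 4.3
ee_pos: [542.6, -63.5, 74.6]
tcp_rot: [0.78, 0.626, 0.0, 0.0]
wrist_force: [1.6, 0.9, 1.1]
width: 22.4
grasp_force: 30.0
```

```bash
python3 - <<'E'
from h import *
s=env.sense(); print(s["ee_pos"],s["wrist_force"],s["width"],s["grasp_force"],R.from_quat(s["tcp_rot"]).as_matrix().round(3))
print([(round(50*(np.cos(a)-np.cos(b)),2),round(50*(np.sin(b)-np.sin(a)),2)) for a,b in zip(np.linspace(0,1.57,11),np.linspace(0,1.57,11)[1:])])
E
```

```text
[542.60025645 -63.53966427  74.57280183] [1.63251217 0.88984789 1.13772781] 22.448443805995066 29.999932050704956 [[ 0.217  0.976  0.001]
 [ 0.976 -0.217 -0.   ]
 [-0.     0.001 -1.   ]]
[(np.float64(0.61), np.float64(7.82)), (np.float64(1.83), np.float64(7.63)), (np.float64(3.0), np.float64(7.25)), (np.float64(4.1), np.float64(6.69)), (np.float64(5.09), np.float64(5.96)), (np.float64(5.96), np.float64(5.1)), (np.float64(6.68), np.float64(4.1)), (np.float64(7.24), np.float64(3.01)), (np.float64(7.62), np.float64(1.84)), (np.float64(7.82), np.float64(0.62))]
```

>>> move_arm(moves=[[0, 0, 0, 0.6, 0, -7.8, 18], [0, 0, 0, 1.8, 0, -7.6, 18], [0, 0, 0, 3, 0, -7.3, 18], [0, 0, 0, 4.1, 0, -6.7, 18], [0, 0, 0, 5.1, 0, -6, 18], [0, 0, 0, 6, 0, -5.1, 18], [0, 0, 0, 6.7, 0, -4.1, 18], [0, 0, 0, 7.2, 0, -3, 18], [0, 0, 0, 0, 0, 0, 18], [0, 0, 0, 0, 0, 0, 18]])

```text
time_s: 5.3
ee_pos: [549.6, -29.1, 121.9]
tcp_rot: [0.78, 0.626, 0.0, -0.0]
wrist_force: [5.2, 2.2, -6.3]
width: 22.4
grasp_force: 30.0
```

>>> move_arm(moves=[[0, 0, 0, 3, 0, -1, 18], [0, 0, 0, 4, 0, -0.8, 18], [0, 0, 0, 4, 0, -0.5, 18], [0, 0, 0, 4, 0, -0.2, 18], [0, 0, 0, 1, 0, 0, 18], [0, 0, 0, 0, 0, 0, 18], [0, 0, 0, 0, 0, 0, 18], [0, 0, 0, 0, 0, 0, 18], [0, 0, 0, 0, 0, 0, 18], [0, 0, 0, 0, 0, 0, 18]])

```text
time_s: 6.3
ee_pos: [552.4, -14.4, 124.2]
tcp_rot: [0.78, 0.625, -0.001, -0.0]
wrist_force: [1.0, -3.6, -10.5]
width: 22.2
grasp_force: 30.0
```

```bash
python3 - <<'E'
from h import *
s=env.sense(); M=R.from_quat(s["tcp_rot"]).as_matrix()
print(s["ee_pos"],s["wrist_force"],M.T@s["wrist_force"],s["width"],s["time_s"])
K,W=cam("wrist"); im=eyes.capture("wrist"); cv2.imwrite("pics/w3.png",im[:,:,::-1])
E
```

```text
[552.43646893 -14.3877912  124.23219852] [  0.9923512   -3.60957734 -10.525714  ] [-3.29980916  1.7674365  10.52577278] 22.201637482465554 6.3
```

View pics/w3.png

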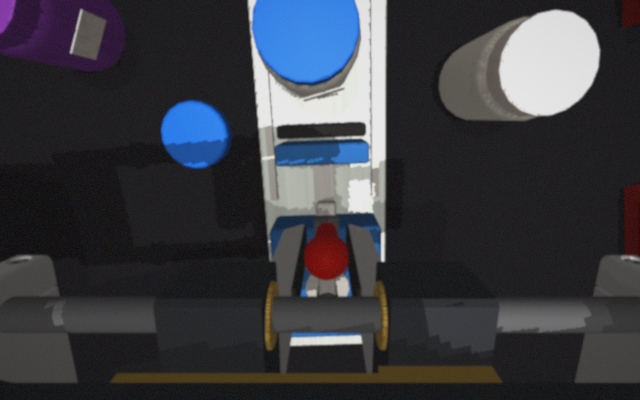

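The handle is upright. The force pulls down 10 N, so I lower slightly, and a light push of 3 N against the end stop confirms the fold. I start turning.

```bash
cat >> h.py <<'E'
def rows(t0,t1,n,r=65):
    t=np.linspace(t0,t1,n+1); d=np.c_[r*np.diff(np.cos(t)),r*np.diff(np.sin(t))]
    return [[round(float(v),2) for v in q] for q in d]
def state():
    s=env.sense(); M=R.from_quat(s["tcp_rot"]).as_matrix()
    return s["time_s"],s["ee_pos"],M.T@s["wrist_force"],M
E
python3 -c "
from h import *
print(rows(0,.6,9))"
```

```text
[[-0.14, 4.33], [-0.43, 4.31], [-0.72, 4.27], [-1.0, 4.22], [-1.28, 4.14], [-1.55, 4.04], [-1.82, 3.93], [-2.08, 3.8], [-2.33, 3.66]]
```

>>> move_arm(moves=[[0, 0, 0, -0.15, 4.3, 0.5, 18], [0, 0, 0, -0.4, 4.3, 0, 18], [0, 0, 0, -0.7, 4.3, 0, 18], [0, 0, 0, -1, 4.2, 0, 18], [0, 0, 0, -1.3, 4.15, 0, 18], [0, 0, 0, -1.55, 4.05, 0, 18], [0, 0, 0, -1.8, 3.95, 0, 18], [0, 0, 0, -2.1, 3.8, 0, 18], [0, 0, 0, -2.35, 3.65, 0, 18], [0, 0, 0, 0, 0, 0, 18]])

```text
time_s: 7.35
ee_pos: [586.5, -33.2, 124.0]
tcp_rot: [0.78, 0.625, -0.0, -0.0]
wrist_force: [-4.0, -1.0, -4.5]
width: 22.6
grasp_force: 30.0
```

```bash
python3 - <<'E'
from h import *
t,p,f,M=state(); print(t,p,f); c=np.array([538.3,-77.9]); d=p[:2]-c; print(np.hypot(*d),np.degrees(np.arctan2(*d[::-1])))
q=(M.T@(p-[c[0],c[1],0]))[:2]; th=np.arctan2(q[1],q[0]); print(th, "radial",f[:2]@[np.cos(th),np.sin(th)],"tang",f[:2]@[-np.sin(th),np.cos(th)])
E
```

```text
7.35 [586.49236808 -33.20725836 124.04175753] [-1.87024773 -3.68551771  4.46865662]
65.72629227300197 42.84229112600164
0.6017627283837508 radial -3.62807662648745 tang -1.9793754845474008
```

```bash
python3 -c "
from h import *
print(rows(.6,1.5,9),rows(1.5,2.4,9))"
```

```text
[[-3.93, 5.17], [-4.43, 4.75], [-4.88, 4.29], [-5.28, 3.78], [-5.64, 3.23], [-5.93, 2.65], [-6.17, 2.05], [-6.34, 1.42], [-6.45, 0.78]] [[-6.5, 0.14], [-6.48, -0.51], [-6.39, -1.16], [-6.25, -1.79], [-6.04, -2.41], [-5.77, -3.0], [-5.44, -3.56], [-5.06, -4.08], [-4.62, -4.57]]
```

>>> move_arm(moves=[[0, 0, 0, -3.95, 5.15, 0, 18], [0, 0, 0, -4.45, 4.75, 0, 18], [0, 0, 0, -4.9, 4.3, 0, 18], [0, 0, 0, -5.3, 3.8, 0, 18], [0, 0, 0, -5.65, 3.25, 0, 18], [0, 0, 0, -5.95, 2.65, 0, 18], [0, 0, 0, -6.15, 2.05, 0, 18], [0, 0, 0, -6.35, 1.4, 0, 18], [0, 0, 0, -6.45, 0.8, 0, 18], [0, 0, 0, 0, 0, 0, 18]])

```text
time_s: 8.35
ee_pos: [603.5, -88.2, 124.1]
tcp_rot: [0.78, 0.625, 0.0, 0.0]
wrist_force: [-2.6, 1.2, -5.6]
width: 22.2
grasp_force: 30.0
```

```bash
python3 - <<'E'
from h import *
t,p,f,M=state(); print(t,p,f)
P=np.array([[552.44,-14.39],[586.49,-33.21],p[:2]])
from scipy.optimize import least_squares as L
print(L(lambda c:np.hypot(*(P-c).T)-65,[538,-78]).x)
c=np.array([538.3,-77.9])
q=(M.T@(p-[c[0],c[1],0]))[:2]; th=np.arctan2(q[1],q[0]); print(th,np.hypot(*q), "radial",f[:2]@[np.cos(th),np.sin(th)],"tang",f[:2]@[-np.sin(th),np.cos(th)])
E
```

```text
8.35 [603.54398287 -88.17205622 124.09664116] [ 0.57042735 -2.75347715  5.58410116]
[539.36190037 -78.0301503 ]
1.5078601486387904 66.14605732895141 radial -2.7121489214611496 tang -0.7424769471668847
```

>>> move_arm(moves=[[0, 0, 0, -6.5, 0.15, 0, 18], [0, 0, 0, -6.5, -0.5, 0, 18], [0, 0, 0, -6.4, -1.15, 0, 18], [0, 0, 0, -6.25, -1.8, 0, 18], [0, 0, 0, -6.05, -2.4, 0, 18], [0, 0, 0, -5.75, -3, 0, 18], [0, 0, 0, -5.45, -3.55, 0, 18], [0, 0, 0, -5.05, -4.1, 0, 18], [0, 0, 0, -4.6, -4.55, 0, 18], [0, 0, 0, 0, 0, 0, 18]])

```text
time_s: 9.35
ee_pos: [570.4, -135.3, 124.2]
tcp_rot: [0.78, 0.625, -0.001, 0.0]
wrist_force: [0.7, 1.8, -6.8]
width: 22.5
grasp_force: 30.0
```

```bash
cat >> h.py <<'E'
def rep(c=(539.4,-78.0)):
    t,p,f,M=state(); q=(M.T@(p-[c[0],c[1],0]))[:2]; th=np.arctan2(q[1],q[0])%6.2832
    print("t",round(t,2),p.round(2),"th",round(th,4),"r",np.hypot(*q).round(2),"rad",(f[:2]@[np.cos(th),np.sin(th)]).round(2),"tan",(f[:2]@[-np.sin(th),np.cos(th)]).round(2),"fz",f[2].round(2))
    return th
E
python3 - <<'E'
from h import *
rep(); print(rows(2.4,3.0,9))
K,W=cam("top"); im=eyes.capture("top"); cv2.imwrite("pics/t2.png",cv2.resize(im[140:240,210:400],None,fx=4,fy=4,interpolation=cv2.INTER_CUBIC)[:,:,::-1])
E
```

```text
t 9.35 [ 570.44 -135.25  124.17] th 2.4279 r 65.26 rad -1.22 tan -1.51 fz 6.78
[[-2.82, -3.29], [-2.59, -3.47], [-2.36, -3.64], [-2.11, -3.78], [-1.85, -3.92], [-1.59, -4.03], [-1.31, -4.13], [-1.04, -4.21], [-0.75, -4.27]]
```

View pics/t2.png

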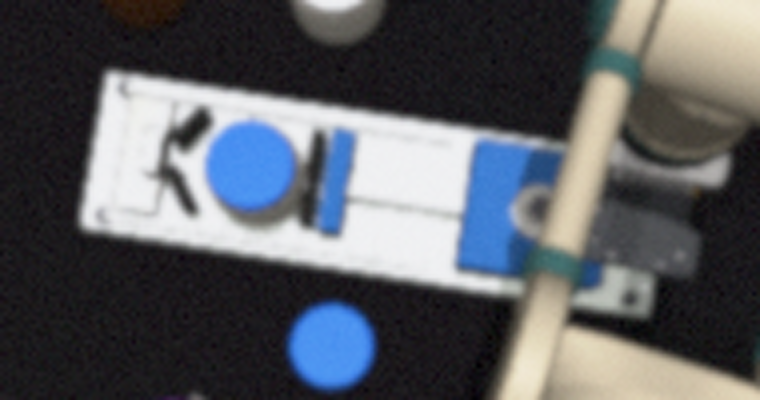

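Top view: the jar cap has moved to crop (252,165) and the jaw touches the jar, with a gap still to the V stop arms (185,185). I continue with a slight outward bias.

>>> move_arm(moves=[[0, 0, 0, -3.0, -3.1, 0.2, 18], [0, 0, 0, -2.6, -3.45, 0, 18], [0, 0, 0, -2.35, -3.65, 0, 18], [0, 0, 0, -2.1, -3.8, 0, 18], [0, 0, 0, -1.85, -3.9, 0, 18], [0, 0, 0, -1.6, -4.05, 0, 18], [0, 0, 0, -1.3, -4.15, 0, 18], [0, 0, 0, -1.05, -4.2, 0, 18], [0, 0, 0, -0.75, -4.3, 0, 18], [0, 0, 0, -0.45, -4.3, 0, 18]])

```text
time_s: 10.4
ee_pos: [529.7, -142.6, 124.1]
tcp_rot: [0.78, 0.626, 0.0, 0.001]
wrist_force: [4.3, 1.0, -6.3]
width: 22.5
grasp_force: 30.0
```

```bash
python3 - <<'E'
from h import *
th=rep(); print(rows(th,th+.35,10,65.2)); print(env.sense()["qd"].round(2))
E
```

```text
t 10.4 [ 529.74 -142.62  124.11] th 3.0688 r 65.44 rad -1.66 tan -4.06 fz 6.27
[[-0.13, -2.28], [-0.05, -2.28], [0.03, -2.28], [0.11, -2.28], [0.19, -2.27], [0.27, -2.27], [0.35, -2.25], [0.43, -2.24], [0.51, -2.22], [0.59, -2.21]]
[-0.02 -0.06  0.09  0.   -0.03 -0.02]
```

>>> move_arm(moves=[[0, 0, 0, -0.2, -2.3, 0, 18], [0, 0, 0, -0.1, -2.3, 0, 18], [0, 0, 0, 0, -2.3, 0, 18], [0, 0, 0, 0.1, -2.3, 0, 18], [0, 0, 0, 0.2, -2.25, 0, 18], [0, 0, 0, 0.25, -2.25, 0, 18], [0, 0, 0, 0.35, -2.25, 0, 18], [0, 0, 0, 0.4, -2.25, 0, 18], [0, 0, 0, 0.5, -2.2, 0, 18], [0, 0, 0, 0.6, -2.2, 0, 18]])

```text
time_s: 11.4
ee_pos: [508.1, -135.4, 124.0]
tcp_rot: [0.78, 0.626, -0.0, 0.0]
wrist_force: [3.5, -0.2, -4.0]
width: 22.6
grasp_force: 30.0
```

```bash
python3 - <<'E'
from h import *
th=rep(); print(rows(th,th+.35,10,65.2))
im=eyes.capture("top"); cv2.imwrite("pics/t3.png",cv2.resize(im[140:240,210:400],None,fx=4,fy=4,interpolation=cv2.INTER_CUBIC)[:,:,::-1])
E
```

```text
t 11.4 [ 508.09 -135.41  124.01] th 3.4206 r 65.44 rad -1.52 tan -3.14 fz 4.0
[[0.67, -2.18], [0.74, -2.16], [0.82, -2.13], [0.89, -2.1], [0.96, -2.07], [1.04, -2.03], [1.11, -2.0], [1.18, -1.96], [1.24, -1.91], [1.31, -1.87]]
```

View pics/t3.png

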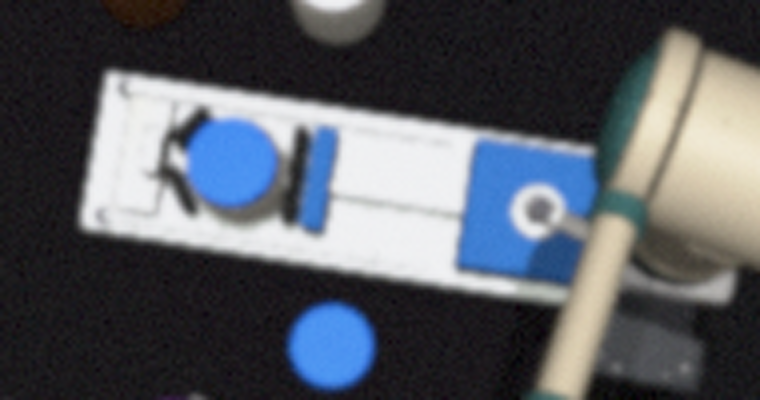

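Top view: the jar (232,163) is close to the V arms but there is still a few mm of gap; tangential force is at the idle level of 3 to 4 N. I go on in smaller steps.

>>> move_arm(moves=[[0, 0, 0, 0.35, -1.2, 0, 18], [0, 0, 0, 0.35, -1.25, 0, 18], [0, 0, 0, 0.4, -1.25, 0, 18], [0, 0, 0, 0.4, -1.25, 0, 18], [0, 0, 0, 0.4, -1.25, 0, 18], [0, 0, 0, 0.45, -1.2, 0, 18], [0, 0, 0, 0.45, -1.2, 0, 18], [0, 0, 0, 0.5, -1.2, 0, 18], [0, 0, 0, 0.5, -1.2, 0, 18], [0, 0, 0, 0.5, -1.2, 0, 18]])

```text
time_s: 12.45
ee_pos: [497.4, -128.2, 124.0]
tcp_rot: [0.78, 0.625, 0.0, 0.0]
wrist_force: [4.5, 0.6, -1.2]
width: 22.5
grasp_force: 30.0
```

```bash
python3 - <<'E'
from h import *
th=rep(); print(rows(th,th+.12,10,65.2)[::3])
E
```

```text
t 12.45 [ 497.39 -128.25  123.95] th 3.6177 r 65.42 rad -3.37 tan -3.11 fz 1.24
[[0.36, -0.69], [0.39, -0.68], [0.41, -0.67], [0.44, -0.65]]
```

>>> move_arm(moves=[[0, 0, 0, 0.35, -0.7, 0, 18], [0, 0, 0, 0.35, -0.7, 0, 18], [0, 0, 0, 0.4, -0.7, 0, 18], [0, 0, 0, 0.4, -0.7, 0, 18], [0, 0, 0, 0.4, -0.65, 0, 18], [0, 0, 0, 0.4, -0.65, 0, 18], [0, 0, 0, 0.4, -0.65, 0, 18], [0, 0, 0, 0.4, -0.65, 0, 18], [0, 0, 0, 0.45, -0.65, 0, 18], [0, 0, 0, 0.45, -0.65, 0, 18]])

```text
time_s: 13.45
ee_pos: [491.8, -123.1, 124.0]
tcp_rot: [0.78, 0.626, 0.0, 0.0]
wrist_force: [5.0, -0.2, -2.5]
width: 22.7
grasp_force: 30.0
```

```bash
python3 - <<'E'
from h import *
th=rep(); print(rows(th,th+.12,10,65.2)[::3])
E
```

```text
t 13.45 [ 491.79 -123.09  123.96] th 3.7337 r 65.53 rad -3.5 tan -3.58 fz 2.47
[[0.44, -0.65], [0.46, -0.63], [0.49, -0.61], [0.51, -0.6]]
```

>>> move_arm(moves=[[0, 0, 0, 0.45, -0.65, 0, 18], [0, 0, 0, 0.45, -0.65, 0, 18], [0, 0, 0, 0.45, -0.65, 0, 18], [0, 0, 0, 0.45, -0.65, 0, 18], [0, 0, 0, 0.5, -0.6, 0, 18], [0, 0, 0, 0.5, -0.6, 0, 18], [0, 0, 0, 0.5, -0.6, 0, 18], [0, 0, 0, 0.5, -0.6, 0, 18], [0, 0, 0, 0.5, -0.6, 0, 18], [0, 0, 0, 0.5, -0.6, 0, 18]])

```text
time_s: 14.45
ee_pos: [487.3, -117.8, 124.0]
tcp_rot: [0.78, 0.626, 0.0, 0.001]
wrist_force: [5.7, -1.5, -2.7]
width: 22.6
grasp_force: 30.0
```

```bash
python3 - <<'E'
from h import *
th=rep(); print(rows(th,th+.10,10,65.2)[::3])
E
```

```text
t 14.45 [ 487.33 -117.83  123.99] th 3.8357 r 65.51 rad -3.62 tan -4.64 fz 2.72
[[0.42, -0.5], [0.43, -0.49], [0.45, -0.47], [0.46, -0.46]]
```

>>> move_arm(moves=[[0, 0, 0, 0.2, -0.25, 0, 18], [0, 0, 0, 0.2, -0.25, 0, 18], [0, 0, 0, 0.2, -0.25, 0, 18], [0, 0, 0, 0.2, -0.25, 0, 18], [0, 0, 0, 0.2, -0.25, 0, 18], [0, 0, 0, 0.2, -0.25, 0, 18], [0, 0, 0, 0.2, -0.25, 0, 18], [0, 0, 0, 0.2, -0.25, 0, 18], [0, 0, 0, 0.2, -0.25, 0, 18], [0, 0, 0, 0.2, -0.25, 0, 18]])

```text
time_s: 15.45
ee_pos: [485.8, -115.8, 124.0]
tcp_rot: [0.78, 0.626, 0.0, 0.002]
wrist_force: [6.3, -1.6, -4.4]
width: 22.9
grasp_force: 30.0
```

```bash
python3 - <<'E'
from h import *
th=rep()
im=eyes.capture("top"); cv2.imwrite("pics/t4.png",cv2.resize(im[145:210,225:335],None,fx=7,fy=7,interpolation=cv2.INTER_CUBIC)[:,:,::-1])
E
```

```text
t 15.45 [ 485.83 -115.76  124.03] th 3.8726 r 65.45 rad -4.2 tan -4.97 fz 4.38
```

View pics/t4.png

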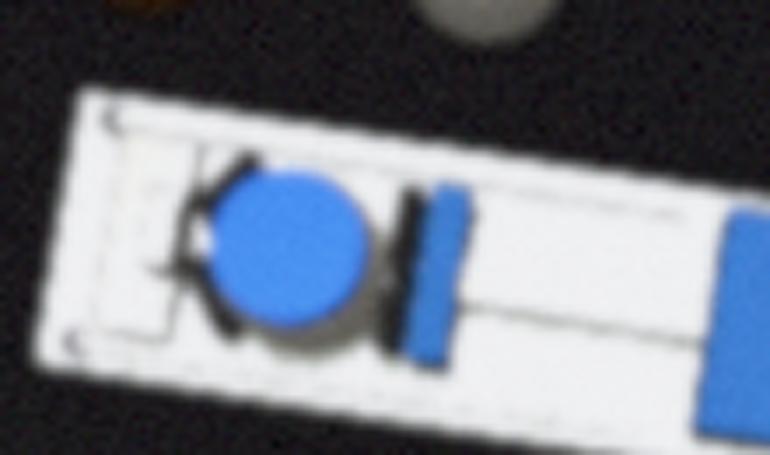

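The jar (290,250 in the crop) sits against both V arms, the jaw is in contact and the tangential force is rising. I add small increments.

>>> move_arm(moves=[[0, 0, 0, 0.2, -0.2, 0, 18], [0, 0, 0, 0.2, -0.2, 0, 18], [0, 0, 0, 0.2, -0.25, 0, 18], [0, 0, 0, 0.2, -0.25, 0, 18], [0, 0, 0, 0.2, -0.2, 0, 18], [0, 0, 0, 0.2, -0.2, 0, 18], [0, 0, 0, 0.2, -0.2, 0, 18], [0, 0, 0, 0.2, -0.2, 0, 18], [0, 0, 0, 0.2, -0.2, 0, 18], [0, 0, 0, 0.2, -0.2, 0, 18]])

```text
time_s: 16.5
ee_pos: [484.5, -113.8, 124.0]
tcp_rot: [0.78, 0.626, 0.0, 0.002]
wrist_force: [7.2, -3.1, -5.0]
width: 22.9
grasp_force: 30.0
```

```bash
python3 - <<'E'
from h import *
rep()
for _ in range(3): eyes.capture("top"); rep()
E
```

```text
t 16.5 [ 484.46 -113.8   124.01] th 3.9074 r 65.47 rad -4.29 tan -6.57 fz 5.01
t 16.55 [ 484.44 -113.76  124.03] th 3.9082 r 65.46 rad -4.44 tan -5.88 fz 5.8
t 16.6 [ 484.4  -113.73  124.  ] th 3.9092 r 65.49 rad -4.72 tan -6.71 fz 3.82
t 16.65 [ 484.43 -113.74  124.01] th 3.9087 r 65.46 rad -4.68 tan -5.55 fz 4.72
```

Tangential force is about 6.2 N against an idle level of about 3.2, so the squeeze is roughly 14–16 N. That is snug and will hold. I release and rise.

>>> move_arm(moves=[[0, 0, 0, 0, 0, 0, 24], [0, 0, 0, 0, 0, 0, 30], [0, 0, 0, 0, 0, 0, 50], [0, 0, 0, 0, 0, 0, 50], [0, 0, 0, 0, 0, 0, 50], [0, 0, 0, 0, 0, -10, 50], [0, 0, 0, 0, 0, -20, 50], [0, 0, 0, 0, 0, -30, 50], [0, 0, 0, 0, 0, -30, 50], [0, 0, 0, 0, 0, 0, 50]])

```text
time_s: 17.65
ee_pos: [485.3, -113.0, 218.5]
tcp_rot: [0.78, 0.626, 0.002, 0.004]
wrist_force: [0.6, 0.6, -0.2]
width: 50.1
grasp_force: 0.0
```

```bash
python3 - <<'E'
from h import *
rep(); K,W=cam("wrist"); im=eyes.capture("wrist")
c=np.array([539.4,-79.5]); a=np.radians(77.4)-3.908; u=np.array([np.cos(a),np.sin(a)])
print("exp ball",proj(K,W,[*(c+65*u),144]),"hinge",proj(K,W,[*(c+65*u),94]))
a=im[120:400]; b=eyes.capture("scene")[150:270,220:420]
cv2.imwrite("pics/fin.png",np.vstack([a,cv2.resize(b,(520,312),interpolation=cv2.INTER_CUBIC)] if 0 else [a,cv2.copyMakeBorder(cv2.resize(b,(520,312),interpolation=cv2.INTER_CUBIC),0,0,0,120,0)])[:,:,::-1])
E
```

```text
t 17.65 [ 485.25 -113.01  218.52] th 3.8949 r 63.42 rad -0.86 tan 0.2 fz 0.21
exp ball [326.64659649 209.46047373] hinge [326.06865696 194.99305724]
```

View pics/fin.png

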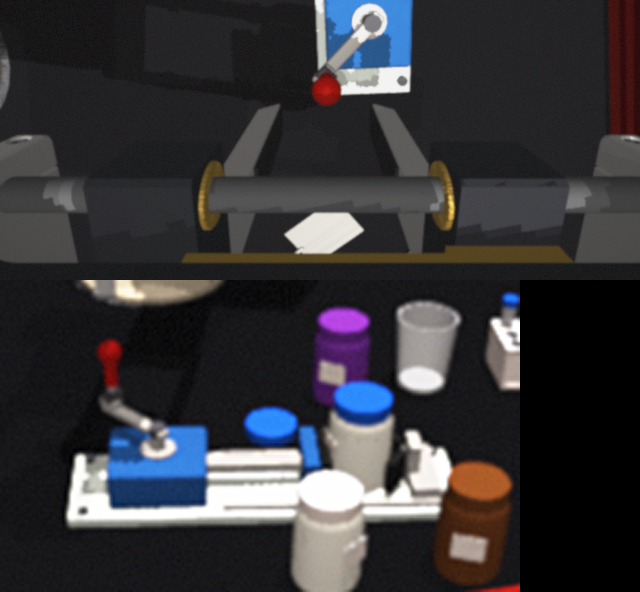

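The handle stands upright: the ball is at (326,210), as predicted. The jar is held between the jaw and the V stop, and the gripper is clear.

```bash
python3 -c "
from plant import env
print(env.sign_off())"
```

```text
the job is handed in; nothing more can be done
None
```

I handed in the job with the handle folded fully up, the crank turned clockwise until the jar sat in the V stop with an estimated 14–16 N of squeeze, and the handle released upright; the sign-off gave no verdict.

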